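Fit the new filter cartridge in the fume extractor

ROBOT

A 6-joint arm with a two-finger parallel gripper is mounted at the origin on the work surface. World frame = base frame: x ahead of the robot, y to its left, z up, the work surface at z = 0. Lengths are in mm, angles in rad, forces in N, time in s.
With the tool pointing down it reaches from about 350 to 725 mm from the base axis. Payload 4.3 kg.
Tool frame: the origin (TCP) lies at the very end of the fingers, on their centre line; the grasp point (between the pads) lies 19 mm behind it; z points along the fingers, y is the line along which they close (so a half turn about z gives the same grasp; the last joint's range is limited). The gripper opens to 85 mm and grips with 20 to 120 N. Pads are 22 mm wide; open, the fingers measure 114 mm over their backs; the gripper's body (76 mm by 85 mm) begins 54 mm behind the grasp point. The pads swing forward as they close: fully open they stand 13 mm farther back than shut.
Start: joints at [1.052, 0.377, 0.081, 1.274, 0, 1.46], TCP at [228.578, 527.654, 231.329] pointing down, gripper open.
Joint ranges: [-2.72, 2.72], [-0.84, 1.66], [-1.02, 1.22], [-1.77, 2.12], [-1.37, 1.28], [-3.14, 3.14]. Speed limits (rad/s): [2.57, 2.57, 3.14, 3.14, 3.14, 3.14].

INTERFACE

Orientations are given as a unit quaternion [x, y, z, w].
In Python, from workcell import arm, get_image, camera_model, job gives the robot as it stands.
- The arm moves only by the tool carry_out, never from a script. Its argument "steps" is a list of rows, each a list of 5 numbers: the finger opening in cm, from 0 to 8.54, then the shift along the tool's x, y, z in cm, then the turn about the tool's z in rad. In form: [[hand, dx, dy, dz, twist], ...]. A call has 1 to 10 rows; each row is the pose to reach, as a shift and turn from the pose commanded when the call began, along the tool's axes at that moment; what a row does not reach only later rows make up. A row lasts 1/8 s, in which the tool goes at most 62.5 mm and 10.7 degrees, less where a joint would pass 70% of its speed; a pose out of reach is approached as far as the arm can. A call with a gripper value outside its range is refused whole. The fingers move at their own pace and stop on an object; "force" is the grip in N (left out, the last holds). Time passes only in rows, so rows that repeat a pose let the fingers close. It gives the time, the measured TCP pose, the force, the opening and the grip force at its end, in the units of the state.
- arm.get_obs(): the state, without advancing time (a new reading comes with each control period).
- get_image(name): name is "scene" or "top" or "wrist"; returns the picture (480x640x3 uint8, blue, green, red); there is no depth.
- camera_model(name): a dict with "camera_matrix" (3x3 intrinsics, pixels), "camera_from_world" (4x4, takes a point from world to camera coordinates). Camera axes: x right, y up, looking along -z (the intrinsics and any distortion apply to the point x, -y, -z); pixel columns grow to the right and rows downward; lengths in mm; the calibration is good to about 2 mm. A picture is of the moment at which its call begins: read the wrist's pose just before it. camera_model takes no time and is no camera call; for the wrist camera it gives the pose at the moment of the call.
- job.job_done(): hands the job in; it is judged then, once.
The state is a dict: "t": time; "joints": joint angles; "dq": joint speeds; "effort": joint torques, N m; "tcp_pos": TCP position; "tcp_rot": TCP orientation; "ft_force": force on the tool from outside, world axes, zero at the start; "wrist_torque": the same for the moment, N m; "opening": finger opening in mm; "grasp_force": force on a finger pad.
Only numpy, scipy, OpenCV 4.12 (cv2) and the standard library are available. Lean on these libraries where they do the work, as an engineer would, in place of code of your own. Each camera call takes 0.05 s, during which the arm holds its last target. There are 200 camera calls.

TASK

The freshly glued filter cartridge is still lying in the little glue clamp: slide the clamp's jaw wide open by its post, take the cartridge out, stand it upright on the bench on its white base and let go of it. Then take it from above by its orange grip bar and fit it in the port of the grey fume extractor: lugs into the two notches, push it down against the spring, turn it a quarter turn clockwise (seen from above) and let it come up and click home. Leave the cup, the phone and the white bowl where they are.

Things in the scene. Friction and masses are not known exactly. Their poses are not given: they have to be found in the camera images.
- clamp: Plywood glue clamp fixed to the bench, base 70 mm (x) by 175 mm (y, -57 to +118 mm), 12 mm thick, z up. Origin on the bench, below the middle of the cartridge. The cartridge lies along its y at x = 0, axis 70 mm above the bench, base towards +y (the jaw), bar towards -y against a fixed stop (34 mm wide, 80 mm high, y -53 to -41 mm).
- jaw (a joint): Opening of the blue jaw (m): 0 shut, 0.045 fully open, sliding along the clamp's +y; wide open is more than 30 mm. Friction about 2.5 N; stays where left. Jaw 46 mm wide, 16 mm thick, top 107 mm above the bench; a lip hangs 12 mm over the cartridge's base end, which cannot be lifted until the jaw is open.
- jaw_post (a point): Centre of the top of the jaw's upright black post (14 mm diameter, standing 41 mm above the jaw's top), 148 mm above the bench.
- cartridge: Loose white cartridge, 150 g: round body 44 mm diameter, 50 mm long, tapering to 34 mm in the last 6 mm at the base. Origin at the centre of the base, z along the axis towards the orange grip bar (total 80 mm). In the clamp z is level and y up. To upend it, grip across the body 30 to 40 mm from the base, fingers leaning about 45 degrees with the gripper over the bar's end, and roll it upright.
- grip_bar (a point): On the cartridge's axis, in the orange grip bar, 72 mm above the base and 8 mm below the bar's end. The bar is 14 mm thick (cartridge x), 40 mm wide (y), 30 mm high (z 50 to 80 mm).
- extractor: Grey fume extractor fixed to the bench, 170 by 150 mm, 34 mm high, z up; origin on the bench below the port's axis. Black collar round the port, 94 mm diameter, top 64 mm above the bench; in it an aluminium lip ring, 48 mm hole, with two notches for the lugs (yellow marks) at this body's +y and -y, about 8 degrees play each way. Home: lugs and bar along this body's x (green dots).
- port (a point): On the port's axis, 50 mm above the bench (14 mm below the lip's top): where the base's centre lies when locked home. Unpushed in the notches, the base rests 4 mm above it. Pushed to 5 to 6 mm below it, the cartridge turns clockwise (from above) a quarter, to a stop a few degrees further; let go, the spring lifts the lugs 4 mm into pockets that stop it turning back.
- seat (a joint): How far the port's sprung seat is pressed down (m): 0 free, 0.004 with the cartridge home, 0.010 the lowest; 3 N at the start, 12 N at the bottom.
- cup: Card cup, 68 mm rim diameter, 75 mm high, standing; bystander.
- phone: Black phone lying flat, 148 by 72 by 9 mm; bystander.
- dome: White printed bowl, 110 mm rim diameter, 45 mm high; bystander.
- cradle (a point): Point on the axis of the lying cartridge, above the cradle's middle (clamp y = +10 mm). The blue cradle below is 38 mm wide and 32 mm long (y -6 to +26 mm), narrower than the cartridge, so fingers can reach down both sides.
- lugs (a point): On the cartridge's axis, 6.5 mm above its base, between its two orange lugs: they stick out along its +y and -y to 28 mm from the axis, 7 mm wide, from 4 to 9 mm above the base, in line with the grip bar's width.
Things that resemble listed ones, but are neither listed nor needed, are in the scene too. What is shaped like the extractor but turquoise is not meant.

How it is judged:
By the outcome, as a careful person would: the job done as asked, in the order asked, and still so for the second after the job is handed in, with the robot touching nothing.
It also fails if it takes over 72 s, if anything falls off the work surface, if the arm or the gripper's body presses on something with over 40 N, if the wrist force passes 120 N, or if a joint passes its speed limit or range.

## Working session

There is one attempt and no reset: what is moved stays moved. The work goes in short steps, Python scripts to look and compute and a tool call to move; the robot and the scene stay as the last step left them, time stands still between calls to the robot, and variables do not carry over. Pictures are saved under pics/ and viewed, at most 10 in all, crops included, and the job is handed in when it is done.

Besides the shell and the picture viewer there is one more tool, called after "Call:" as name(argument=value, ...), one argument or row to a line, values as JSON. carry_out: Moves the arm, as the interface text tells. Its arguments: {"type":"object","properties":{"steps":{"type":"array","items":{"type":"array","items":{"type":"number"}}},"force":{"type":"number"}},"required":["steps"]}

```bash
mkdir -p pics; ls; python3 - <<'E'
from workcell import arm,get_image,camera_model
import cv2,numpy as np
o=arm.get_obs();print({k:np.round(v,3).tolist() for k,v in o.items()})
for n in("scene","top","wrist"):
    m=camera_model(n);print(n,np.round(m["camera_matrix"],1).tolist(),np.round(m["camera_from_world"],3).tolist(),[k for k in m])
for n in("scene","top"):
    cv2.imwrite(f"pics/{n}0.png",get_image(n))
E
```

```text
pics
{'t': 0.0, 'joints': [1.052, 0.378, 0.08, 1.274, -0.0, 1.46], 'dq': [-0.0, -0.001, 0.0, 0.0, 0.0, -0.001], 'effort': [0.002, -46.36, 26.988, 0.021, -0.0, 0.0], 'tcp_pos': [228.255, 527.045, 230.372], 'tcp_rot': [0.203, 0.979, -0.001, -0.0], 'ft_force': [0.283, -0.291, 0.686], 'wrist_torque': [-0.011, 0.012, -0.001], 'grasp_force': 0.0, 'opening': 85.261}
scene [[440.9, 0.0, 321.9], [0.0, 440.9, 242.9], [0.0, 0.0, 1.0]] [[0.401, 0.916, -0.004, -240.557], [-0.622, 0.275, 0.733, 259.079], [0.673, -0.292, 0.68, -1165.381], [0.0, 0.0, 0.0, 1.0]] ['camera_matrix', 'camera_from_world']
top [[468.0, 0.0, 318.0], [0.0, 468.0, 244.6], [0.0, 0.0, 1.0]] [[-0.016, -1.0, 0.0, 24.444], [0.984, -0.016, 0.179, -569.145], [-0.179, 0.003, 0.984, -929.044], [0.0, 0.0, 0.0, 1.0]] ['camera_matrix', 'camera_from_world']
wrist [[421.6, 0.0, 316.7], [0.0, 421.6, 237.4], [0.0, 0.0, 1.0]] [[0.398, 0.917, -0.003, -573.186], [-0.88, 0.381, -0.284, 37.301], [-0.259, 0.115, 0.959, -379.943], [0.0, 0.0, 0.0, 1.0]] ['camera_matrix', 'camera_from_world']
```

View pics/top0.png

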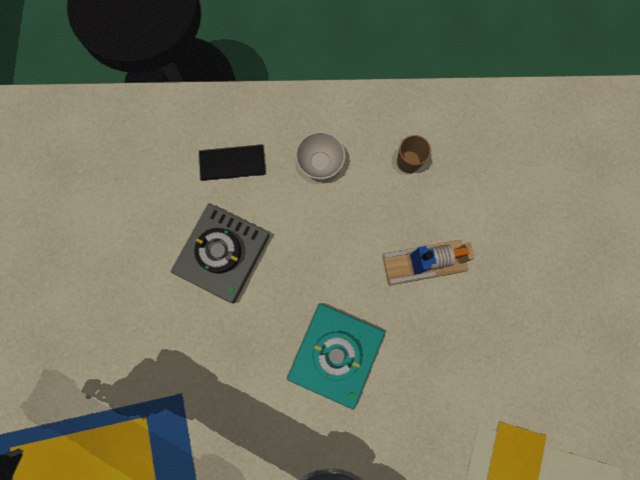

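View pics/scene0.png

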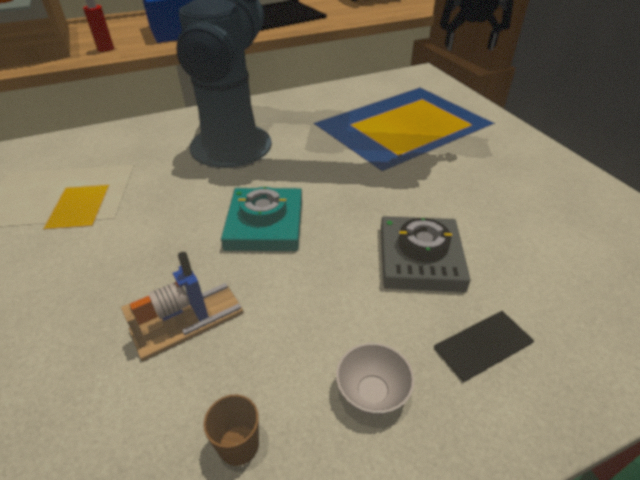

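Candidates: clamp only at top (428,262), with the orange bar at (463,253). There are two extractors: grey at top (217,250) / scene (425,240), and turquoise at (337,355), which is excluded. I choose the grey one. The cup (413,153), bowl (320,157) and phone (232,162) are bystanders.

```bash
cat > h.py <<'E'
import numpy as np,cv2
from workcell import arm,get_image,camera_model
from scipy.spatial.transform import Rotation as Ro
def ray(m,p):
    K=m["camera_matrix"];T=np.array(m["camera_from_world"]);R,t=T[:3,:3],T[:3,3]
    d=np.linalg.inv(K)@[p[0],p[1],1];d=R.T@(d*[1,-1,-1]);return -R.T@t,d
def onz(m,p,z):
    c,d=ray(m,p);return c+d*(z-c[2])/d[2]
def proj(m,P):
    T=np.array(m["camera_from_world"]);q=(T[:3,:3]@P+T[:3,3])*[1,-1,-1];q=np.array(m["camera_matrix"])@q;return q[:2]/q[2]
def tri(a,b):
    (c1,d1),(c2,d2)=a,b;d1=d1/np.linalg.norm(d1);d2=d2/np.linalg.norm(d2)
    s=np.linalg.lstsq(np.c_[d1,-d2],c2-c1,rcond=None)[0];return (c1+d1*s[0]+c2+d2*s[1])/2,np.linalg.norm(c1+d1*s[0]-c2-d2*s[1])
def blobs(img,lo,hi,box=None,amin=8):
    h=cv2.inRange(cv2.cvtColor(img,cv2.COLOR_BGR2HSV),lo,hi)
    if box: k=np.zeros_like(h);x0,y0,x1,y1=box;k[y0:y1,x0:x1]=255;h&=k
    n,l,s,c=cv2.connectedComponentsWithStats(h)
    r=[(int(s[i,4]),c[i].round(1).tolist(),s[i,:4].tolist()) for i in range(1,n) if s[i,4]>=amin]
    return sorted(r,key=lambda v:-v[0]),l
def totool(dw):
    "world shift (mm) -> tool cm"
    return (Ro.from_quat(arm.get_obs()["tcp_rot"]).inv().apply(dw)/10).round(2)
E
python3 - <<'E'
from h import *
t=cv2.imread("pics/top0.png");s=cv2.imread("pics/scene0.png")
for n,im,b1,b2 in(("top",t,(375,225,485,295),(165,195,280,310)),("scene",s,(110,240,250,365),(370,205,480,300))):
    print(n)
    for c,lo,hi,b in(("orange",(5,150,90),(18,255,255),b1),("blue",(105,120,40),(125,255,255),b1),("yellow",(20,130,100),(32,255,255),b2),("green",(45,120,60),(80,255,255),b2)):
        print(c,blobs(im,lo,hi,b,4)[0][:5])
a=cv2.resize(t[225:300,370:490],None,fx=5,fy=5,interpolation=2);b=cv2.resize(s[235:365,110:260],None,fx=4,fy=4,interpolation=2)
a=cv2.resize(a,(400,250));
g=cv2.resize(t[195:310,160:280],(400,383));o=np.zeros((600,800,3),np.uint8);o[:250,:400]=a;o[:520,400:]=cv2.resize(b,(400,347*1+173)) if 0 else 0
o[:347,400:]=cv2.resize(b,(400,347));o[250:600,:400]=cv2.resize(g,(400,350))
cv2.imwrite("pics/c1.png",o)
E
```

```text
top
orange [(105, [461.0, 251.4], [454, 247, 15, 10])]
blue [(415, [421.7, 259.6], [411, 246, 25, 28])]
yellow [(22, [233.9, 257.9], [231, 256, 7, 5]), (19, [198.8, 240.4], [196, 239, 7, 4])]
green [(21, [230.6, 289.3], [228, 287, 6, 5]), (11, [225.5, 231.6], [224, 230, 4, 4]), (11, [206.6, 266.9], [205, 266, 4, 3])]
scene
orange [(149, [139.9, 303.0], [130, 297, 21, 13]), (5, [142.4, 312.2], [142, 311, 2, 3]), (4, [142.5, 308.5], [141, 308, 4, 2]), (4, [150.2, 311.2], [149, 311, 3, 2])]
blue [(98, [187.7, 279.9], [178, 275, 18, 10]), (31, [178.0, 273.3], [175, 270, 7, 8])]
yellow [(25, [447.4, 233.8], [444, 232, 8, 4]), (22, [402.8, 232.0], [399, 231, 8, 3])]
green [(5, [389.2, 222.4], [388, 222, 3, 2])]
```

View pics/c1.png

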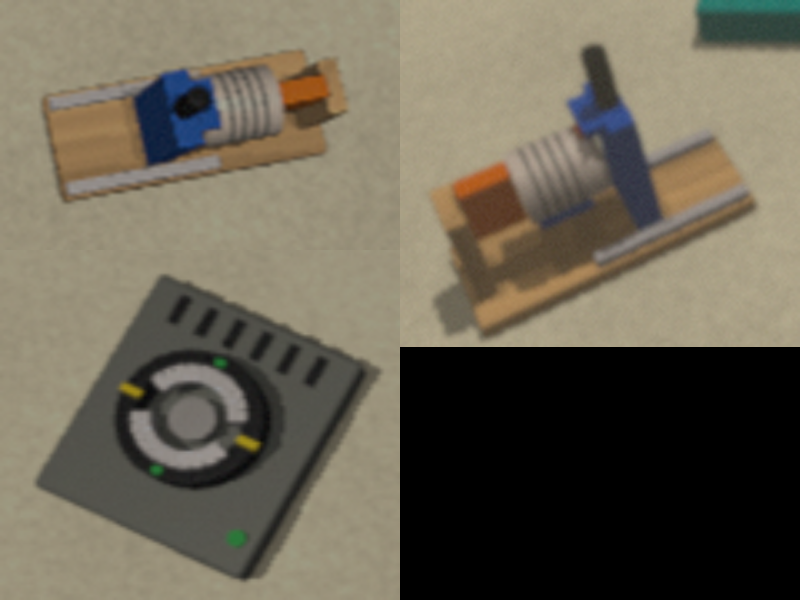

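```bash
python3 - <<'E'
from h import *
T=camera_model("top");S=camera_model("scene")
print("post",tri(ray(T,(430.6,253.2)),ray(S,(182.7,253.8))),onz(T,(430.6,253.2),148))
b=onz(T,(461,251.4),90);print("bar top",b)
L=onz(T,(386.5,269.4),12);R=onz(T,(463.6,255),12);d=L-R;print("clamp ends",L,R,np.degrees(np.arctan2(d[1],d[0])),np.linalg.norm(d))
y1,y2=onz(T,(233.9,257.9),64),onz(T,(198.8,240.4),64);c=(y1+y2)/2
g1,g2=onz(T,(225.5,231.6),64),onz(T,(206.6,266.9),64)
z1,z2=onz(S,(447.4,233.8),64),onz(S,(402.8,232),64)
print("port top",c,(g1+g2)/2,"scene",(z1+z2)/2)
for u,v in((y1,y2),(g1,g2),(z1,z2)):
  e=u-v;print(np.degrees(np.arctan2(e[1],e[0])),np.linalg.norm(e))
E
```

```text
post (array([ 532.13137899, -194.43404572,  148.95517233]), np.float64(1.8546203395514411)) [ 532.14701946 -195.6086677   148.        ]
bar top [ 544.03759288 -271.0885712    90.        ]
clamp ends [ 519.87362132 -131.82464368   12.        ] [ 548.64805138 -300.5594104    12.        ] 99.67758633518665 171.1706438772918
port top [561.10540477 225.35589421  64.        ] [561.092796   225.71854385  64.        ] scene [561.66641069 223.75136062  64.        ]
-117.30672568268436 82.43198434139444
-26.968647720162135 82.2539277773
62.596317062162825 81.0609383375005
```

Call:
carry_out(
  steps=[
    [8.5, -56.5, -54.1, 3, 1.0],
    [8.5, -56.5, -54.1, 3, 1.0],
    [8.5, -56.5, -54.1, 3, 1.0],
    [8.5, -56.5, -54.1, 3, 1.0],
    [8.5, -56.5, -54.1, 3, 1.0],
    [8.5, -56.5, -54.1, 3, 1.0],
    [8.5, -56.5, -54.1, 3, 1.0],
    [8.5, -56.5, -54.1, 3, 1.0],
    [8.5, -56.5, -54.1, 3, 1.0],
    [8.5, -56.5, -54.1, 3, 1.0],
  ],
  force=40,
)

```text
t: 1.35
tcp_pos: [471.0, -50.0, 207.0]
tcp_rot: [0.648, 0.762, 0.0, -0.0]
ft_force: [0.5, 0.3, -0.2]
opening: 85.0
grasp_force: 0.0
```

Call:
carry_out(
  steps=[
    [5, -15.3, 3.7, 0, 0],
    [5, -15.3, 3.7, 0, 0],
    [5, -15.3, 3.7, 0, 0],
    [5, -15.3, 3.7, 0, 0],
  ],
)

```text
t: 1.85
tcp_pos: [532.3, -195.3, 206.4]
tcp_rot: [0.649, 0.761, -0.0, -0.0]
ft_force: [-0.0, -0.6, 0.3]
opening: 50.0
grasp_force: 0.0
```

```bash
python3 - <<'E'
from h import *
o=arm.get_obs();print(o["tcp_pos"].round(1) if hasattr(o["tcp_pos"],'round') else o["tcp_pos"],o["joints"]);m=camera_model("wrist");im=get_image("wrist");cv2.imwrite("pics/w1.png",im)
print(proj(m,np.array([532,-195,148.])),(np.linalg.inv(np.array(m["camera_from_world"]))[:3,3]).round(0))
E
```

```text
[ 532.3 -195.3  206.4] [-4.63410095e-01  3.68835608e-01  3.91171371e-03  1.20655533e+00
 -7.76931290e-05  9.48624613e-01]
[316.2397723  259.34929671] [ 521. -125.  349.]
```

View pics/w1.png

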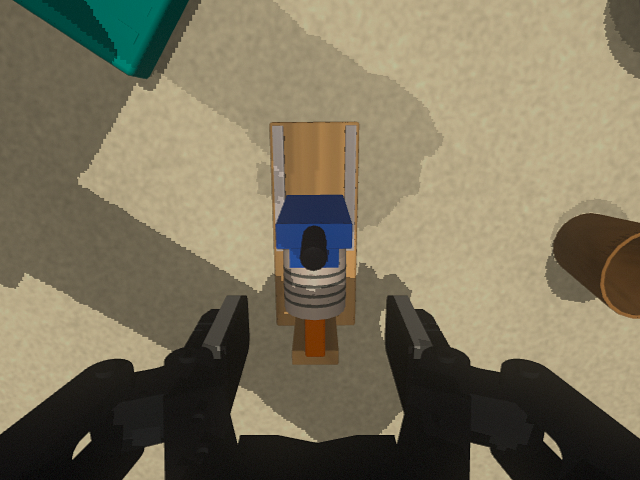

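The wrist view shows the post top at (314,258), as predicted, with the clamp aligned. I'll grip the post and open the jaw.

Call:
carry_out(
  steps=[
    [4, 0, 0, 8.8, 0],
    [4, 0, 0, 8.8, 0],
    [0.8, 0, 0, 8.8, 0],
    [0.8, 0, 0, 8.8, 0],
    [0.8, 0, 0, 8.8, 0],
    [0.8, 0, 0, 8.8, 0],
    [0.8, 0, 0, 8.8, 0],
  ],
  force=40,
)

```text
t: 2.78
tcp_pos: [529.9, -191.8, 119.2]
tcp_rot: [0.647, 0.762, -0.001, -0.002]
ft_force: [-4.8, 1.5, -5.2]
opening: 12.7
grasp_force: 39.3
```

Call:
carry_out(
  steps=[
    [0.8, 1, 0, 0, 0],
    [0.8, 2, 0, 0, 0],
    [0.8, 3, 0, 0, 0],
    [0.8, 3.8, 0, 0, 0],
    [0.8, 4.4, 0, 0, 0],
    [0.8, 4.4, 0, 0, 0],
  ],
)

```text
t: 3.52
tcp_pos: [523.2, -150.9, 119.2]
tcp_rot: [0.648, 0.762, -0.003, -0.0]
ft_force: [-4.6, -5.6, -9.4]
opening: 12.5
grasp_force: 39.5
```

Call:
carry_out(
  steps=[
    [3, 0, 0, 0, 0],
    [5, 0, 0, 0, 0],
    [5, 0, 0, -5, 0],
    [5, -7, 0, -6, 0],
    [5, -11, 0, -6, 0],
    [5, -11, 0, -6, 0],
    [5, -11, 0, -6, 0],
  ],
)

```text
t: 4.4
tcp_pos: [543.0, -257.9, 179.9]
tcp_rot: [0.648, 0.762, 0.0, 0.0]
ft_force: [0.3, 0.8, 0.2]
opening: 50.1
grasp_force: 0.0
```

```bash
python3 - <<'E'
from h import *
o=arm.get_obs();p=o["tcp_pos"];print(p,o["opening"],o["ft_force"]);m=camera_model("wrist");im=get_image("wrist");cv2.imwrite("pics/w2.png",im)
b,l=blobs(im,(5,150,60),(16,255,255));print(b[:4])
for B in b[:1]:
  x,y,w,h=B[2]
  for q in((x+w/2,y),(x+w/2,y+h),B[1]): 
    P=onz(m,q,90);print(P.round(1),totool(P-p))
b,l=blobs(im,(105,120,30),(125,255,255));print(b[:4])
E
```

```text
[ 543.04011036 -257.93392852  179.91803821] 50.08518462573892 [0.27965149 0.75764855 0.15569613]
[(1155, [312.8, 263.9], [301, 241, 25, 47]), (143, [312.0, 165.0], [306, 160, 13, 11])]
[ 541.3 -257.9   90. ] [ 0.03 -0.18  8.99]
[ 546.  -286.9   90. ] [-2.9  -0.19  8.99]
[ 543.1 -271.8   90. ] [-1.37 -0.22  8.99]
[(4602, [311.4, 51.0], [262, 19, 99, 65])]
```

View pics/w2.png

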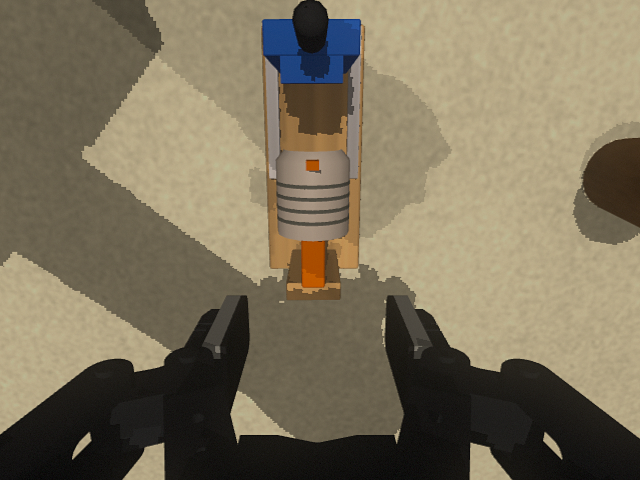

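Jaw open at (311,50), cartridge still in its cradle, bar at (313,264). I'll take it by the bar.

Call:
carry_out(
  steps=[
    [5, -1.4, -0.2, 0, 0],
    [5, -1.4, -0.2, 6, 0],
    [5, -1.4, -0.2, 12.4, 0],
    [5, -1.4, -0.2, 12.4, 0],
    [0.9, -1.4, -0.2, 12.4, 0],
    [0.9, -1.4, -0.2, 12.4, 0],
    [0.9, -1.4, -0.2, 12.4, 0],
    [0.9, -1.4, -0.2, 12.4, 0],
    [0.9, -1.4, -0.2, 12.4, 0],
  ],
  force=20,
)

```text
t: 5.58
tcp_pos: [544.4, -273.9, 58.7]
tcp_rot: [0.648, 0.762, -0.0, 0.003]
ft_force: [-2.7, -0.7, 6.0]
opening: 13.7
grasp_force: 19.5
```

Call:
carry_out(
  steps=[
    [0.9, 0.2, 0, -1, 0],
    [0.9, 0.2, 0, -3, 0],
    [0.9, 0.2, 0, -6, 0],
    [0.9, 0.2, 0, -10, 0],
    [0.9, 0.2, 0, -10, 0],
  ],
)

```text
t: 6.2
tcp_pos: [545.6, -271.9, 160.7]
tcp_rot: [0.647, 0.762, 0.001, 0.005]
ft_force: [0.0, 0.8, -2.0]
opening: 14.2
grasp_force: 19.9
```

```bash
python3 - <<'E'
from h import *
s=get_image("scene");w=get_image("wrist")
o=np.zeros((480,800,3),np.uint8);o[:,:400]=cv2.resize(s[180:380,60:260],(400,400))[:480] if 0 else cv2.resize(s[170:370,80:247],(400,480));o[:300,400:]=cv2.resize(w,(400,300))
cv2.imwrite("pics/l1.png",o)
E
```

```text
(no output)
```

View pics/l1.png

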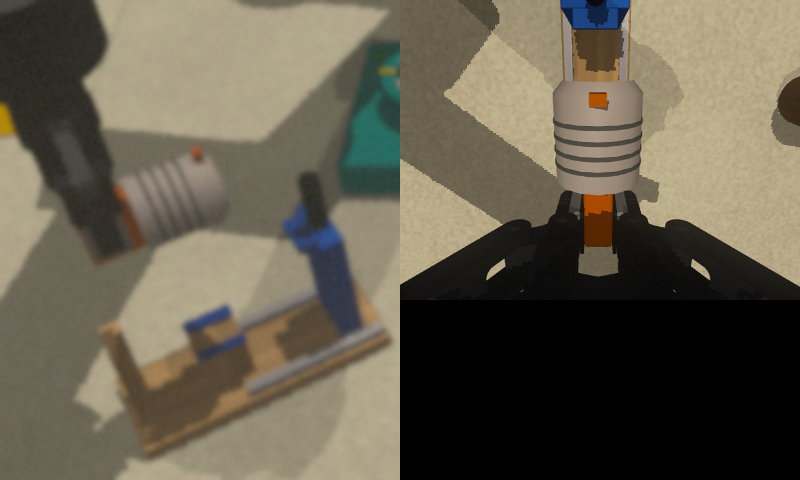

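The cartridge is out of the clamp and held level by the bar; it does not droop at 20 N. The tool can't tilt, so I'll hook the base's upper lug under the open jaw's lip and raise the bar, so that it rolls in the pads.

Call:
carry_out(
  steps=[
    [0.9, 2, 0, 0, 0],
    [0.9, 2, 0, 5, 0],
    [0.9, 2, 0, 9.0, 0],
    [0.9, 2, 0, 10.0, 0],
    [0.9, 2, 0, 10.0, 0],
    [0.9, 3.0, 0, 10.0, 0],
    [0.9, 3.9, 0, 10.0, 0],
    [0.9, 3.9, 0, 10.0, 0],
  ],
)

```text
t: 7.3
tcp_pos: [536.5, -233.0, 55.7]
tcp_rot: [0.648, 0.762, -0.002, 0.002]
ft_force: [0.1, -5.2, -5.0]
opening: 13.7
grasp_force: 21.1
```

```bash
python3 - <<'E'
from h import *
s=get_image("scene");w=get_image("wrist")
o=np.zeros((480,800,3),np.uint8);o[:,:400]=cv2.resize(s[170:370,80:247],(400,480));o[:300,400:]=cv2.resize(w,(400,300))
cv2.imwrite("pics/l2.png",o)
E
```

```text
(no output)
```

View pics/l2.png

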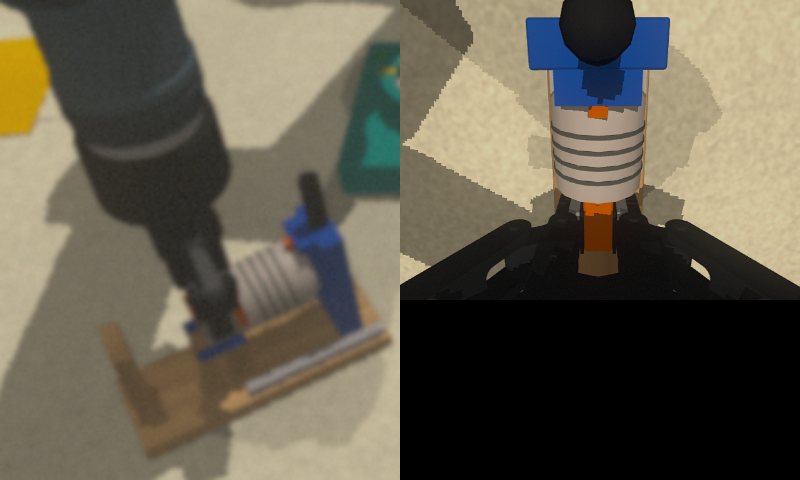

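The lug is under the lip and the base touches the jaw. I'll raise.

Call:
carry_out(
  steps=[
    [0.9, -0.2, 0, -1.0, 0],
    [0.9, -0.3, 0, -2.0, 0],
    [0.9, -0.2, 0, -3.0, 0],
    [0.9, 0, 0, -4.0, 0],
    [0.9, 0.3, 0, -4.8, 0],
    [0.9, 0.7, 0, -5.5, 0],
    [0.9, 0.7, 0, -5.5, 0],
  ],
)

```text
t: 8.28
tcp_pos: [537.0, -231.8, 113.6]
tcp_rot: [0.648, 0.761, -0.005, 0.006]
ft_force: [-1.5, -18.4, 0.2]
opening: 13.6
grasp_force: 33.9
```

```bash
python3 - <<'E'
from h import *
s=get_image("scene");w=get_image("wrist")
o=np.zeros((480,800,3),np.uint8);o[:,:400]=cv2.resize(s[170:370,80:247],(400,480));o[:300,400:]=cv2.resize(w,(400,300))
cv2.imwrite("pics/l3.png",o)
E
```

```text
(no output)
```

View pics/l3.png

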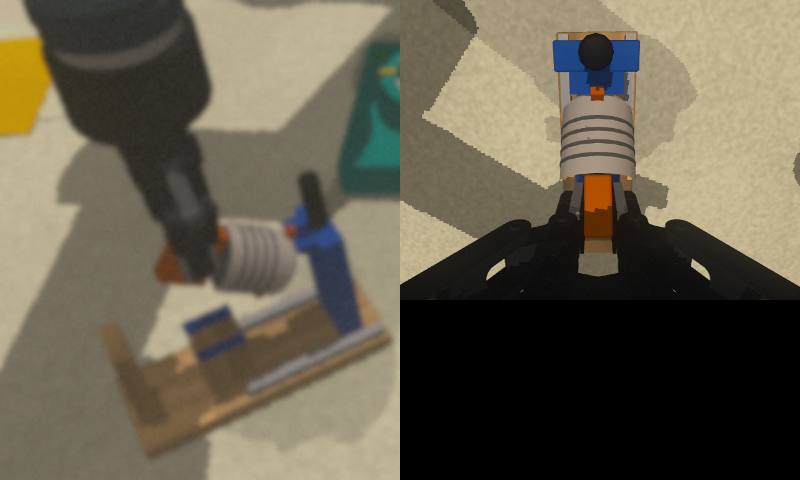

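```bash
python3 - <<'E'
from h import *
o=arm.get_obs();p=np.array(o["tcp_pos"]);R=Ro.from_quat(o["tcp_rot"]).as_matrix();u=R[:,0];n=R[:,1];S=camera_model("scene");W=camera_model("wrist")
def f(m,c):
    c0,d=ray(m,c);P=c0+d*(((p-c0)@n)/(d@n));return ((P-p)@u).round(1),(P[2]-p[2]-19).round(1)
for k,c in dict(lug=(290,231),barlow=(157,275),lipfront=(300,222),baseend=(292,258),bodybot=(262,293)).items(): print(k,f(S,(80+c[0]/2.395,170+c[1]/2.4)))
E
```

```text
lug (np.float64(59.8), np.float64(-23.3))
barlow (np.float64(-24.4), np.float64(-14.6))
lipfront (np.float64(67.4), np.float64(-19.2))
baseend (np.float64(56.8), np.float64(-47.0))
bodybot (np.float64(32.1), np.float64(-66.5))
```

Call:
carry_out(
  steps=[
    [0.9, -1.2, 0, -0.5, 0],
    [0.9, -1.2, 0, 1.8, 0],
    [0.9, -0.2, 0, 1.8, 0],
    [0.9, 0.6, 0, 1.8, 0],
    [0.9, 0.6, 0, 1.8, 0],
    [0.9, 0.8, 0, 0.8, 0],
    [0.9, 1.2, 0, 0, 0],
    [0.9, 1.7, 0, -0.7, 0],
    [0.9, 2.2, 0, -1.2, 0],
    [0.9, 2.2, 0, -1.2, 0],
  ],
)

```text
t: 9.62
tcp_pos: [531.9, -203.7, 124.2]
tcp_rot: [0.647, 0.762, -0.001, 0.001]
ft_force: [-0.4, -4.4, -0.2]
opening: 13.8
grasp_force: 20.8
```

```bash
python3 - <<'E'
from h import *
s=get_image("scene");w=get_image("wrist")
o=np.zeros((480,800,3),np.uint8);o[:,:400]=cv2.resize(s[170:370,80:247],(400,480));o[:300,400:]=cv2.resize(w,(400,300))
cv2.imwrite("pics/l4.png",o)
E
```

```text
(no output)
```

View pics/l4.png

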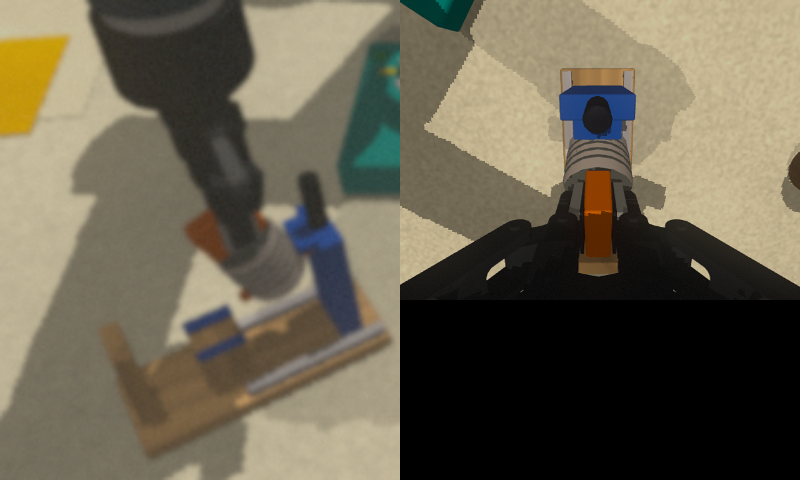

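It has rolled to a steep angle, with the lower lug visible at (246,295) and the bar end at (187,225). I'll compute the angle from those pixels.

```bash
cat >> h.py <<'E'
def plane(m,c):
    o=arm.get_obs();p=np.array(o["tcp_pos"]);R=Ro.from_quat(o["tcp_rot"]).as_matrix();u=R[:,0];n=R[:,1]
    c0,d=ray(m,c);P=c0+d*(((p-c0)@n)/(d@n));return np.array([(P-p)@u,P[2]-p[2]-19]).round(1)
E
python3 - <<'E'
from h import *
S=camera_model("scene")
for k,c in dict(lowlug=(246,297),barlow=(186,225),barback=(205,258),uplug=(297,232),lip=(287,222)).items(): print(k,plane(S,(80+c[0]/2.395,170+c[1]/2.4)))
E
```

```text
lowlug [ -7.6 -74.3]
barlow [-27.5   4.4]
barback [-23.6 -27.1]
uplug [ 35.3 -37. ]
lip [ 30.8 -25.3]
```

φ is about 70°, past the point where pressing on the bench completes the roll. I'll carry it clear to open bench near (560,-30).

Call:
carry_out(
  steps=[
    [0.9, -2, 0, 0, 0],
    [0.9, -3, 0, -5, 0],
    [0.9, -3, 0, -11, 0],
    [0.9, -3, 0, -12, 0],
    [0.9, 3, 3, -12, 0],
    [0.9, 9, 5.5, -12, 0],
    [0.9, 14, 5.5, -12, 0],
    [0.9, 16.7, 5.5, -8, 0],
    [0.9, 16.7, 5.5, -2, 0],
    [0.9, 16.7, 5.5, 4.0, 0],
  ],
)

```text
t: 10.98
tcp_pos: [558.5, -28.6, 80.0]
tcp_rot: [0.647, 0.762, 0.0, -0.001]
ft_force: [0.7, -0.1, -1.6]
opening: 13.4
grasp_force: 21.1
```

Call:
carry_out(
  steps=[
    [0.9, 0, 0, 1.2, 0],
    [0.9, 0, 0, 1.7, 0],
    [0.9, 0.2, 0, 2.0, 0],
    [0.9, 0.4, 0, 2.4, 0],
  ],
)

```text
t: 11.48
tcp_pos: [560.4, -25.9, 60.3]
tcp_rot: [0.648, 0.762, 0.001, 0.002]
ft_force: [0.2, 0.3, -1.9]
opening: 13.2
grasp_force: 21.2
```

Now I press down gently, watching the force.

Call:
carry_out(
  steps=[
    [0.9, 0.2, 0, 0.4, 0],
    [0.9, 0.4, 0, 0.8, 0],
  ],
)

```text
t: 11.72
tcp_pos: [560.2, -23.0, 55.0]
tcp_rot: [0.648, 0.762, 0.0, 0.004]
ft_force: [-10.3, -2.5, 36.4]
opening: 13.7
grasp_force: 32.2
```

```bash
cat >> h.py <<'E'
def barinfo(tag):
    S=camera_model("scene");s=get_image("scene");cv2.imwrite(f"pics/{tag}.png",s)
    m=cv2.inRange(cv2.cvtColor(s,cv2.COLOR_BGR2HSV),(3,130,40),(18,255,255));c=proj(S,np.array(arm.get_obs()["tcp_pos"])+[0,0,10]).astype(int)
    k=np.zeros_like(m);k[c[1]-50:c[1]+60,c[0]-50:c[0]+50]=255;m&=k;ys,xs=np.nonzero(m);pts=np.c_[xs,ys]
    q=cv2.boxPoints(cv2.minAreaRect(pts.astype(np.float32)))
    print(c,len(pts),[plane(S,v) .tolist() for v in q])
E
python3 -c "
from h import *
barinfo('p1')"
```

```text
[299 271] 132 [[-37.1, 5.4], [8.6, 18.4], [40.2, -57.5], [-9.9, -70.7]]
```

Call:
carry_out(
  steps=[
    [0.9, 0.4, 0, -0.1, 0],
    [0.9, 0.9, 0, -0.1, 0],
    [0.9, 1.5, 0, 0, 0],
    [0.9, 2.1, 0, 0.1, 0],
    [0.9, 2.1, 0, 0.1, 0],
  ],
)

```text
t: 12.4
tcp_pos: [555.7, -1.3, 51.4]
tcp_rot: [0.647, 0.762, 0.0, 0.002]
ft_force: [-3.0, -0.5, 7.5]
opening: 13.6
grasp_force: 22.3
```

```bash
python3 - <<'E'
from h import *
print(arm.get_obs()["ft_force"])
c=None
S=camera_model("scene");s=get_image("scene");p=np.array(arm.get_obs()["tcp_pos"]);c=proj(S,p+[0,0,0]).astype(int)
w=get_image("wrist")
o=np.zeros((480,800,3),np.uint8);o[:,:480]=cv2.resize(s[c[1]-50:c[1]+50,c[0]-50:c[0]+50],(480,480),interpolation=2);o[:240,480:]=cv2.resize(w,(320,240))
cv2.imwrite("pics/p2.png",o);print(c)
m=cv2.inRange(cv2.cvtColor(s,cv2.COLOR_BGR2HSV),(3,130,40),(18,255,255));n,l,st,ce=cv2.connectedComponentsWithStats(m[c[1]-50:c[1]+50,c[0]-50:c[0]+50]);print(st,ce.round(0).tolist())
E
```

```text
[-3.0129435  -0.47351022  7.50773302]
[310 271]
[[   0    0  100  100 9835]
 [  37   39   10   20  156]
 [  36   74    3    3    9]] [[50.0, 49.0], [42.0, 49.0], [37.0, 75.0]]
```

View pics/p2.png

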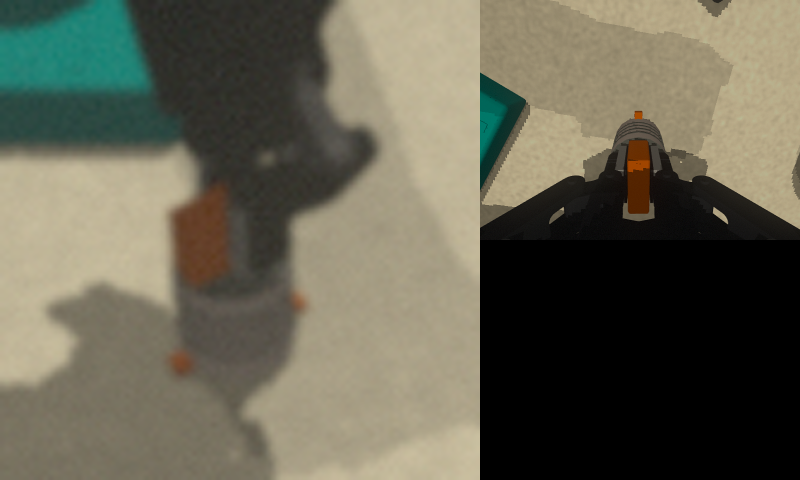

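The view shows the cartridge nearly upright: bar edges vertical, lugs at (180,362) and (298,302). I'll check the tilt numerically.

```bash
python3 - <<'E'
from h import *
S=camera_model("scene")
for c in((180,362),(298,302),(173,212),(188,283),(243,410)):
    print(plane(S,(260+c[0]/4.8,221+c[1]/4.8))+[0,51.4+19])
E
```

```text
[-28.5   4.3]
[23.1  5.7]
[-27.6  82.3]
[-23.3  44. ]
[ -2.4 -40.8]
```

Upright to within 2°. Release, rise, and check by the cameras.

Call:
carry_out(
  steps=[
    [0.9, 0, 0, -0.1, 0],
    [2.5, 0, 0, -0.1, 0],
    [4, 0, 0, -0.1, 0],
    [5, 0, 0, -0.1, 0],
    [5, 0, 0, -4, 0],
    [5, 0, 0, -9, 0],
    [5, -3, 0, -9, 0],
    [5, -3, 0, -9, 0],
  ],
)

```text
t: 13.5
tcp_pos: [560.0, -31.8, 140.0]
tcp_rot: [0.648, 0.761, 0.0, 0.001]
ft_force: [-0.1, 0.6, -0.3]
opening: 50.0
grasp_force: 0.0
```

```bash
python3 - <<'E'
from h import *
o=arm.get_obs();p=np.array(o["tcp_pos"]);print(p.round(1))
W=camera_model("wrist");w=get_image("wrist");S=camera_model("scene");s=get_image("scene")
for n,m,im in(("w",W,w),("s",S,s)):
    c=proj(m,np.array([556,-4,40.])).astype(int)
    q=90 if n=="w" else 40
    b,l=blobs(im,(3,130,40),(18,255,255),(max(c[0]-q,0),max(c[1]-q,0),c[0]+q,c[1]+q),4);print(n,c,b[:4])
    for B in b[:1]:
        k=(l==l[int(B[1][1]),int(B[1][0])]).astype(np.uint8);h=cv2.inRange(cv2.cvtColor(im,cv2.COLOR_BGR2HSV),(3,200,150),(18,255,255))&(k*255)
        r=cv2.minAreaRect(np.argwhere(k)[:,::-1].astype(np.float32));print(r)
        if n=="w":
            v=cv2.cvtColor(im,cv2.COLOR_BGR2HSV)[...,2][k>0];print(np.percentile(v,[5,25,50,75,95]))
            for pt in cv2.boxPoints(r):
                P=onz(m,pt,80);print(P.round(1),totool(P-p))
E
```

```text
[560.  -31.8 140. ]
w [317 190] [(2413, [317.3, 202.5], [303, 160, 29, 86]), (119, [317.0, 144.9], [312, 140, 11, 11])]
((317.0, 202.5), (85.0, 28.0), 90.0)
[102. 159. 166. 167. 168.]
[545.8  16.3  80. ] [ 4.97 -0.63  6.  ]
[558.9  18.4  80. ] [4.97 0.71 6.  ]
[566.1 -23.4  80. ] [0.72 0.74 6.  ]
[552.1 -25.7  80. ] [ 0.73 -0.67  6.  ]
s [309 276] [(345, [308.5, 266.6], [298, 256, 22, 23])]
((309.0171203613281, 266.53765869140625), (15.890032768249512, 25.24197769165039), 65.55604553222656)
```

The bar's top reads 40×13.7 mm at z = 80, so the cartridge stands upright on its own, centre at tool (+2.7, 0) cm. Regrip from above and lift.

Call:
carry_out(
  steps=[
    [5, 2.7, 0, 0, 0],
    [5, 2.7, 0, 0, 0],
    [5, 2.7, 0, 5, 0],
    [5, 2.7, 0, 8.7, 0],
    [5, 2.7, 0, 8.7, 0],
    [0.9, 2.7, 0, 8.7, 0],
    [0.9, 2.7, 0, 8.7, 0],
    [0.9, 2.7, 0, 8.7, 0],
    [0.9, 2.7, 0, 8.7, 0],
  ],
  force=70,
)

```text
t: 14.72
tcp_pos: [556.5, -4.1, 54.4]
tcp_rot: [0.648, 0.762, 0.001, 0.002]
ft_force: [-1.4, 0.5, 6.3]
opening: 12.8
grasp_force: 68.8
```

```bash
python3 - <<'E'
from h import *
o=arm.get_obs();print(np.array(o["tcp_pos"]).round(1),np.array(o["joints"]).round(2))
R=Ro.from_quat(o["tcp_rot"]).as_matrix();print(R.round(3))
print(totool(np.array([561.2,225,190])-o["tcp_pos"]))
E
```

```text
[556.5  -4.1  54.4] [-0.12  0.45 -0.28  0.83  0.    1.29]
[[-0.161  0.987  0.004]
 [ 0.987  0.161 -0.   ]
 [-0.001  0.004 -1.   ]]
[ 22.52   4.21 -13.57]
```

Call:
carry_out(
  steps=[
    [0.9, 0, 0, -3, 0],
    [0.9, 0, 0, -9, 0],
    [0.9, 4, 2, -13.5, -0.25],
    [0.9, 10, 4, -13.5, -0.45],
    [0.9, 16, 6, -13.5, -0.65],
    [0.9, 22, 8, -13.5, -0.85],
    [0.9, 27, 9, -13.5, -1.05],
    [0.9, 30.6, 10.1, -13.5, -1.25],
    [0.9, 30.6, 10.1, -13.5, -1.45],
    [0.9, 30.6, 10.1, -13.5, -1.65],
  ],
)

```text
t: 15.98
tcp_pos: [604.9, 315.2, 187.2]
tcp_rot: [-0.049, 0.999, -0.0, -0.0]
ft_force: [0.3, -0.2, -1.4]
opening: 13.2
grasp_force: 68.7
```

Call:
carry_out(
  steps=[
    [0.9, 0, 0, 0, -0.85],
    [0.9, 0, 0, 0, -0.85],
    [0.9, 0, 0, 0, -0.85],
    [0.9, 0, 0, 0, -0.85],
    [0.9, 0, 0, 0, -0.85],
    [0.9, 0, 0, 0, -0.85],
  ],
)

```text
t: 16.73
tcp_pos: [605.0, 314.4, 187.5]
tcp_rot: [-0.453, 0.892, 0.0, 0.0]
ft_force: [0.3, 0.3, -1.2]
opening: 13.0
grasp_force: 68.7
```

```bash
python3 - <<'E'
from h import *
o=arm.get_obs();p=np.array(o["tcp_pos"]);R=Ro.from_quat(o["tcp_rot"]).as_matrix();print(p.round(1),R.round(3).tolist(),o["opening"])
print("yaw y",np.degrees(np.arctan2(R[1,1],R[0,1])))
W=camera_model("wrist");w=get_image("wrist");cv2.imwrite("pics/port.png",w);c=proj(W,np.array([561.2,225,64]));print(c)
c=c.astype(int);B=(max(c[0]-130,0),max(c[1]-130,0),c[0]+130,c[1]+130)
for nm,lo,hi in(("y",(20,130,80),(34,255,255)),("g",(45,100,50),(85,255,255)),("o",(3,130,40),(17,255,255))):
    b,_=blobs(w,lo,hi,B if nm!="o" else None,15);print(nm,b[:4])
    P=[onz(W,q[1],64) for q in b[:4]];print([x.round(1).tolist() for x in P])
    if len(P)>1: e=P[0]-P[1];print("mid",((P[0]+P[1])/2).round(1),np.degrees(np.arctan2(e[1],e[0])),np.linalg.norm(e),totool((P[0]+P[1])/2-p))
E
```

```text
[605.  314.4 187.5] [[-0.59, -0.808, 0.0], [-0.808, 0.59, 0.0], [-0.0, 0.0, -1.0]] 13.015427053388617
yaw y 143.85534626732434
[288.37231852  67.72318924]
y [(254, [299.9, 136.7], [293, 125, 14, 25]), (35, [277.2, 1.1], [272, 0, 12, 4])]
[[579.4, 260.7, 64.0], [545.0, 193.3, 64.0]]
mid [562.2 227.   64. ] 62.96145459523162 75.66858158843088 [ 9.58 -1.7  12.35]
g [(136, [357.6, 54.3], [352, 48, 13, 14]), (129, [220.3, 77.1], [214, 71, 13, 13])]
[[524.1, 243.1, 64.0], [596.9, 205.3, 64.0]]
mid [560.5 224.2  64. ] 152.5908042622395 81.99587417838089 [ 9.91 -1.73 12.35]
o [(6040, [316.8, 334.5], [294, 264, 47, 143]), (246, [316.0, 219.7], [309, 212, 15, 17])]
[[651.4, 376.8, 64.0], [602.5, 309.0, 64.0]]
mid [626.9 342.9  64. ] 54.19632589086413 83.56244698638089 [-3.6  -0.08 12.35]
```

```bash
python3 - <<'E'
from h import *
o=arm.get_obs();p=np.array(o["tcp_pos"]);W=camera_model("wrist")
for q,z in(((316,212),142),((316,229),142),((316.8,264),213.5-0)): print(totool(onz(W,q,z)-p))
w=cv2.imread("pics/port.png");h=cv2.cvtColor(w,cv2.COLOR_BGR2HSV);print([h[r,316].tolist() for r in range(255,420,15)])
print(totool(np.array([560.6,224.4,187.5])-p))
E
```

```text
[ 2.89 -0.08  4.55]
[ 2.08 -0.08  4.55]
[ 2.96 -0.04 -2.6 ]
[[16, 59, 95], [13, 221, 97], [13, 226, 96], [13, 250, 104], [12, 236, 106], [13, 243, 105], [13, 245, 106], [13, 253, 106], [13, 245, 106], [13, 255, 200], [13, 247, 189]]
[ 9.89 -1.72 -0.  ]
```

Call:
carry_out(
  steps=[
    [0.9, 5, -1, 0, -0.15],
    [0.9, 9.9, -1.65, 0, -0.15],
    [0.9, 9.9, -1.65, 0, -0.15],
    [0.9, 9.9, -1.65, 3, -0.15],
    [0.9, 9.9, -1.65, 6, -0.15],
    [0.9, 9.9, -1.65, 6.5, -0.15],
    [0.9, 9.9, -1.65, 6.5, -0.15],
  ],
)

```text
t: 17.65
tcp_pos: [560.6, 225.1, 122.8]
tcp_rot: [-0.519, 0.855, 0.0, 0.0]
ft_force: [0.2, -0.8, -0.4]
opening: 13.0
grasp_force: 68.6
```

```bash
python3 - <<'E'
from h import *
o=arm.get_obs();p=np.array(o["tcp_pos"]);R=Ro.from_quat(o["tcp_rot"]).as_matrix();print(p.round(1),"yaw y",np.degrees(np.arctan2(R[1,1],R[0,1])),totool(np.array([560.6,224.4,p[2]])-p))
E
```

```text
[560.6 225.1 122.8] yaw y 152.51453307453488 [ 0.06 -0.03 -0.  ]
```

Call:
carry_out(
  steps=[
    [0.9, 0, 0, 0.5, 0],
    [0.9, 0, 0, 1.0, 0],
    [0.9, 0, 0, 1.4, 0],
    [0.9, 0, 0, 1.4, 0],
  ],
)

```text
t: 18.15
tcp_pos: [560.3, 224.7, 108.5]
tcp_rot: [-0.519, 0.855, 0.0, 0.0]
ft_force: [-0.3, 0.7, -0.8]
opening: 12.7
grasp_force: 68.9
```

Entered the notches without force. Push down against the spring.

Call:
carry_out(
  steps=[
    [0.9, 0, 0, 0.5, 0],
    [0.9, 0, 0, 1.0, 0],
    [0.9, 0, 0, 1.1, 0],
    [0.9, 0, 0, 1.1, 0],
  ],
)

```text
t: 18.65
tcp_pos: [560.6, 224.7, 98.8]
tcp_rot: [-0.519, 0.855, -0.0, 0.001]
ft_force: [-2.9, -1.1, 9.4]
opening: 12.8
grasp_force: 70.3
```

Call:
carry_out(
  steps=[
    [0.9, 0, 0, 0, 0.18],
    [0.9, 0, 0, 0, 0.36],
    [0.9, 0, 0, 0, 0.54],
    [0.9, 0, 0, 0, 0.72],
    [0.9, 0, 0, 0, 0.9],
    [0.9, 0, 0, 0, 1.08],
    [0.9, 0, 0, 0, 1.26],
    [0.9, 0, 0, 0, 1.44],
    [0.9, 0, 0, 0, 1.59],
    [0.9, 0, 0, 0, 1.59],
  ],
)

```text
t: 19.9
tcp_pos: [561.9, 225.6, 99.4]
tcp_rot: [0.247, 0.969, 0.002, 0.002]
ft_force: [-1.7, 1.1, 9.7]
opening: 12.8
grasp_force: 70.3
```

```bash
python3 - <<'E'
from h import *
o=arm.get_obs();p=np.array(o["tcp_pos"]);R=Ro.from_quat(o["tcp_rot"]).as_matrix();print(p.round(1),"yaw y",np.degrees(np.arctan2(R[1,1],R[0,1])),o["wrist_torque"],o["ft_force"])
E
```

```text
[561.9 225.6  99.4] yaw y 61.380449994978676 [ 0.19169733  0.14690208 -0.06326553] [-1.65834447  1.14083444  9.72586308]
```

Call:
carry_out(
  steps=[
    [0.9, 0, 0, -0.2, 0],
    [0.9, 0, 0, -0.4, 0],
    [0.9, 0, 0, -0.6, 0],
    [0.9, 0, 0, -0.6, 0],
  ],
  force=20,
)

```text
t: 20.4
tcp_pos: [561.7, 225.5, 104.3]
tcp_rot: [0.247, 0.969, 0.001, 0.001]
ft_force: [1.9, 1.6, 3.4]
opening: 12.6
grasp_force: 69.3
```

Call:
carry_out(
  steps=[
    [2, 0, 0, 0, 0],
    [4, 0, 0, 0, 0],
    [5, 0, 0, 0, 0],
    [5, 0, 0, -4, 0],
    [5, 0, 0, -9, 0],
    [5, -4, 0, -10, 0],
    [5, -4, 0, -10, 0],
  ],
)

```text
t: 21.28
tcp_pos: [597.8, 204.4, 204.4]
tcp_rot: [0.248, 0.969, 0.001, 0.002]
ft_force: [-1.0, -0.8, 0.2]
opening: 50.0
grasp_force: 0.0
```

```bash
python3 - <<'E'
from h import *
o=arm.get_obs();p=np.array(o["tcp_pos"]);print(p.round(1),o["opening"])
W=camera_model("wrist");w=get_image("wrist");T=camera_model("top")
b,l=blobs(w,(3,130,80),(17,255,255),None,30);print(b[:3])
k=(l==l[int(b[0][1][1]),int(b[0][1][0])]);q=cv2.boxPoints(cv2.minAreaRect(np.argwhere(k)[:,::-1].astype(np.float32)))
P=np.array([onz(W,x,130) for x in q]);print(P.round(1).tolist(),P.mean(0))
for i in(0,1): e=P[i+1]-P[i];print(np.degrees(np.arctan2(e[1],e[0])),np.linalg.norm(e))
t=get_image("top");s=get_image("scene");S=camera_model("scene")
a,_=blobs(s,(3,130,60),(17,255,255),(370,160,490,260));print("scene",a[:3],proj(S,np.array([561,225,130])))
for nm,im,old in(("top",t,"pics/top0.png"),("scene",s,"pics/scene0.png")):
    d=cv2.absdiff(im,cv2.imread(old)).max(2)
    for n,bx in (dict(phone=(195,140,270,185),dome=(290,128,350,185),cup=(393,130,436,178)) if nm=="top" else dict(phone=(430,305,540,385),dome=(330,340,415,415),cup=(200,390,265,470))).items(): x0,y0,x1,y1=bx;print(nm,n,(d[y0:y1,x0:x1]>60).mean().round(3))
bb,_=blobs(t,(105,120,40),(125,255,255),(375,225,485,295));print("jaw",bb[:1])
E
```

```text
[597.8 204.4 204.4] 49.98222397125329
[(2160, [318.8, 172.2], [305, 133, 28, 80]), (62, [317.9, 124.1], [313, 121, 11, 7])]
[[540.7, 228.6, 130.0], [547.2, 240.4, 130.0], [583.0, 221.3, 130.0], [576.1, 208.8, 130.0]] [561.7374741  224.78816221 130.        ]
61.26618687921599 13.51545964720432
-28.135676157181376 40.55016123906106
scene [(199, [430.7, 211.0], [427, 199, 9, 26])] [431.34407358 203.99678907]
top phone 0.051
top dome 0.0
top cup 0.0
scene phone 0.0
scene dome 0.001
scene cup 0.0
jaw [(381, [402.4, 263.1], [392, 250, 24, 27])]
```

```bash
python3 - <<'E'
from h import *
p=np.array(arm.get_obs()["tcp_pos"]);W=camera_model("wrist");w=get_image("wrist")
for z in(64,60,100): print(z,onz(W,(317.9,124.1),z).round(1),np.linalg.norm((onz(W,(317.9,124.1),z)-[561.2,224.8,z])[:2]))
print(proj(W,np.array([561.2,224.8,100.])))
h=cv2.cvtColor(w,cv2.COLOR_BGR2HSV);print([h[r,318].tolist() for r in range(96,140,3)])
for nm,lo,hi in(("y",(20,130,80),(34,255,255)),("g",(45,100,50),(85,255,255))):
    for b in blobs(w,lo,hi,(150,0,500,300),20)[0][:4]: print(nm,b[:2],onz(W,b[1],64).round(1))
E
```

```text
64 [537.3 236.5  64. ] 26.663581288504
60 [537.3 236.5  60. ] 26.570453373760646
100 [536.5 236.9 100. ] 27.501735203602085
[319.926222   173.08107078]
[[65, 184, 140], [65, 183, 135], [64, 183, 135], [65, 188, 136], [8, 32, 64], [13, 27, 170], [14, 30, 170], [14, 30, 170], [12, 27, 170], [14, 30, 169], [14, 26, 168], [13, 255, 212], [14, 255, 209], [33, 25, 92], [20, 39, 98]]
y (217, [256.7, 166.6]) [541.7 187.9  64. ]
y (205, [380.6, 163.9]) [579.5 260.8  64. ]
g (267, [229.3, 74.6]) [484.5 202.2  64. ]
g (112, [317.3, 100.4]) [524.3 243.1  64. ]
g (86, [319.8, 225.7]) [597.4 205.3  64. ]
```

The lug shows only through the gap inside the lip ring, so it is under the lip. The bar is at home height, along the green dots. Hand in.

```bash
python3 -c "
from workcell import job
print(job.job_done())"
```

```text
the job is handed in; nothing more can be done
None
```

The cartridge is locked in the grey extractor's port: the last camera check put the bar at home height and within 1° of the green dots. The jaw is wide open, the cup, phone and bowl were not moved, and I handed the job in at about 21 s.

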